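# Lay out the bearing build kit in order on the layout mat

## Task

Set out the bearing build kit on the grey layout mat, everything standing on the mat's white centre stripe: the round steel bearing half-way between the yellow tape roll and the steel screw dish that stand at its ends, with the white hub upright (narrow boss up) and centred on top of the bearing. Stand the jar of inserts half-way between the bearing and the tape roll, and lay the navy and red screwdriver half-way between the bearing and the screw dish, square across the stripe (its handle may point either way) with the middle of its length on the stripe. Do not shift the tape roll or the dish, and leave the pliers, tweezers and swab tub alone.

Things in the scene. Friction and masses are not known exactly. Their poses are not given: they have to be found in the camera images.
- layout_mat: Fixed flat grey mat, 130 (its x) x 480 (its y) x 3 mm thick. Origin: centre of its underside, z up. A white stripe runs along its y axis. Tape roll and dish stand on the stripe, 200 mm either side of the mat's centre (which is at +y varies), so the half-way places lie at the centre and 100 mm from it along y.
- tape_roll_mid (a point): Roll of yellow tape lying flat on the mat, 78 mm diameter, 19 mm high; landmark, not to be moved. Point at its centre, half-way up (9.5 mm above the mat).
- dish_mid (a point): Round shallow steel dish of small screws, 61 mm diameter, 14 mm high, on the mat; landmark, not to be moved. Point at its centre, half-way up (7 mm above the mat).
- bearing_mid (a point): Sealed steel ball bearing lying flat: a plain solid disc 56 mm in diameter, 14 mm high, steel with black seal ring on its top. Loose, about 0.11 kg, starts on the bench. Point at its centre, half-way up (7 mm above its underside). Can be gripped across its diameter in any direction.
- hub_mid (a point): White hub standing flange down: flange 36 mm diameter, 8 mm high, and on it a round boss 22 mm diameter, 8 mm high (16 mm in all). Loose, about 0.05 kg, starts on the bench. Point on its axis, 8 mm above its underside; z up along the boss. Grip by the flange or the boss.
- jar_mid (a point): Low round clear jar of brass inserts, open top, 44 mm outside diameter, 29 mm high. Loose, about 0.04 kg, starts upright on the bench. Point at its centre, half-way up (14.5 mm above its underside). Can be gripped across the outside.
- driver_mid (a point): Small screwdriver lying flat, navy handle with red cap, thin blade, 120 mm long along its y axis. Handle 16 mm wide, 17 mm high, flat below (does not roll), y = -10 to +60 mm; blade y = -60 to -10 mm. Loose, about 0.04 kg, starts on the bench. Point at the middle of its length, 8.5 mm above its underside; +y points to the red cap. Grip across the handle, about y = +15 to +25 mm.
- pliers: Red-handled pliers lying on the bench, 76 x 150 x 14 mm, bystander. Origin at the centre of its underside.
- tweezers: Black tweezers lying on the bench, 17 x 117 x 9 mm, bystander. Origin at the centre of the underside.
- swab_tub: Clear tub of white cotton swabs, 78 mm diameter, 88 mm high,, bystander. Origin at the centre of its underside. (Furniture to keep clear of: the magnifier lamp's solid column at about x 0.26, y 0.15, 0.56 m tall, its arm at 0.47 to 0.56 m height folded from there to the robot's left, towards x -0.05, y 0.55.)

How it is judged:
By the outcome, as a careful person would: the job done as asked, in the order asked, and still so for the second after the job is handed in, with the robot touching nothing.
It also fails if it takes over 104 s, if anything falls off the work surface, if the arm or the gripper's body presses on something with over 40 N, if the wrist force passes 120 N, or if a joint passes its speed limit or range.

## Robot

A 7-joint arm with a two-finger parallel gripper is mounted at the origin on a cart in front of the work surface, level with it; the furniture and walls round the work are solid. World frame = base frame: x ahead of the robot, y to its left, z up, the work surface at z = 0. Lengths are in m, angles in rad, forces in N, time in s.
With the tool pointing down it reaches from about 0.4 to 0.9 m from the base axis. Payload 5.5 kg.
Tool frame: the origin (TCP) lies at the very end of the fingers, on their centre line; the grasp point (between the pads) lies bot.grasp_offset behind it (bot.grasp_offset is the distance from the TCP to the grasp point, in m); z points along the fingers, y is the line along which they close (so a half turn about z gives the same grasp; the last joint's range is limited). The gripper opens to 92 mm and grips with 3 to 60 N. Pads are 19 mm wide; open, the fingers measure 130 mm over their backs; the gripper's body (75 mm by 190 mm) begins 47 mm behind the grasp point.
Start: joints at [1.56, 0.501, -0.427, 1.55, 0.221, 1.138, -0.21], TCP at [0.176, -0.626, 0.227] pointing down, gripper open.
Joint ranges: [-2.88, 2.88], [-0.31, 2.03], [-1.54, 1.56], [0.2, 2.42], [-1.41, 4.55], [0.19, 2.02], [-2.57, 2.57]. Speed limits (rad/s): [2.57, 2.57, 3.14, 3.14, 3.14, 3.14, 3.14].

## Interface

Orientations are given as [roll, pitch, yaw] about the fixed x, y, z axes, in that order (R = Rz(yaw) Ry(pitch) Rx(roll)).
In Python, from bench import sensors, optics, workorder, bot gives the robot as it stands.
- The arm moves only by the tool carry_out, never from a script. Its argument "commands" is text: rows parted by semicolons, each of 7 numbers parted by spaces: the turn, a rotation vector about the tool's x, y, z in degrees, then the shift along the tool's x, y, z in cm, then the opening, from 0 (shut) to 1 (fully open). In form: ax ay az dx dy dz grip; .... A call has 1 to 20 rows; each row shifts and turns the commanded pose from where the row before left it, along the tool's axes as they then stand; what a row does not reach is not made up. A row lasts 1/10 s, in which the tool goes at most 50 mm and 8.59 degrees, less where a joint would pass 70% of its speed; a pose out of reach is approached as far as the arm can. A call is refused whole if a number of a shift passes 5 or a number of a turn 8.59, either way. A call with a gripper value outside its range is refused whole. The fingers move at their own pace and stop on an object; "force" is the grip in N (left out, the last holds). Time passes only in rows, so rows that do not move let the fingers close. It gives the time, the measured TCP pose, the force, the opening and the grip force at its end, in the units of the state.
- sensors.sense(): the state, without advancing time (a new reading comes with each control period).
- optics.grab_frame(name): name is "scene" or "side" or "wrist"; returns a dict with "img" (384x512x3 uint8, red, green, blue), "K" (3x3 intrinsics, pixels), "rvec" (rotation vector, rad) and "tvec" (3), from world to camera coordinates, as OpenCV has them; the wrist camera has in their place "tool_from_camera" (4x4, takes a point from camera to tool coordinates, whose origin is the TCP and whose axes are the flange's). Camera axes: x right, y down, z forward; pixel columns grow to the right and rows downward; lengths in m; the calibration is good to about 2 mm. A picture is of the moment at which its call begins: read the wrist's pose just before it. There is no depth.
- workorder.job_done(): hands the job in; it is judged then, once.
The state is a dict: "t": time; "q": joint angles; "qd": joint speeds; "tau": joint torques, N m; "eef_pos": TCP position; "tcp_rot": TCP orientation; "wrist_force": force on the tool from outside, world axes, zero at the start; "wrist_torque": the same for the moment, N m; "gripper_width": opening from 0.0 (shut) to 1.0 (fully open); "grip_force": force on a finger pad.
Only numpy, scipy, OpenCV 4.12 (cv2) and the standard library are available. Lean on these libraries where they do the work, as an engineer would, in place of code of your own. Each camera call takes 0.05 s, during which the arm holds its last target. There are 200 camera calls.

## Working session

There is one attempt and no reset: what is moved stays moved. The work goes in short steps, Python scripts to look and compute and a tool call to move; the robot and the scene stay as the last step left them, time stands still between calls to the robot, and variables do not carry over. Pictures are saved under pics/ and viewed, at most 14 in all, crops included, and the job is handed in when it is done.

Besides the shell and the picture viewer there is one more tool, called as name(argument=value, ...) on one line, values as JSON. carry_out: Moves the arm, as the interface text tells. Its arguments: {"type":"object","properties":{"commands":{"type":"string"},"force":{"type":"number"}},"required":["commands"]}

```bash
ls; mkdir -p pics
cat > h.py <<'E'
import numpy as np, cv2
from scipy.spatial.transform import Rotation as R
from bench import sensors, optics, workorder, bot
def cam(n):
    s=sensors.sense(); f=optics.grab_frame(n)
    if n=="wrist":
        T=np.eye(4); T[:3,:3]=R.from_euler('xyz',s['tcp_rot']).as_matrix(); T[:3,3]=s['eef_pos']
        C=T@np.array(f['tool_from_camera'])
    else:
        E=np.eye(4);E[:3,:3]=cv2.Rodrigues(np.array(f['rvec'],float))[0];E[:3,3]=np.ravel(f['tvec']);C=np.linalg.inv(E)
    return f['img'],np.array(f['K']),C
def ray(K,C,px,z):
    d=C[:3,:3]@np.linalg.solve(K,np.array([px[0],px[1],1.]));o=C[:3,3]
    return o+d*(z-o[2])/d[2]
def save(n,img): cv2.imwrite('pics/'+n,img[:,:,::-1])
E
python3 - <<'E'
from h import *
s=sensors.sense();print({k:np.round(v,3).tolist() for k,v in s.items()},bot.grasp_offset)
for n in("scene","side","wrist"):
    i,K,C=cam(n);print(n,np.round(K,1).tolist(),np.round(C,3).tolist());np.savez(f'{n}0.npz',i=i,K=K,C=C)
    save(n+'0.png',i)
E
```

```text
pics
{'t': 0.0, 'q': [1.56, 0.502, -0.427, 1.551, 0.221, 1.138, -0.21], 'qd': [0.001, 0.002, -0.0, 0.001, 0.0, -0.0, -0.001], 'tau': [0.0, -56.66, -5.816, -27.912, -0.068, 0.031, 0.0], 'eef_pos': [0.176, -0.625, 0.226], 'tcp_rot': [-3.14, -0.0, 0.274], 'wrist_force': [0.599, 0.793, -0.87], 'wrist_torque': [-0.006, -0.042, 0.014], 'grip_force': 0.0, 'gripper_width': 0.999} 0.0188
scene [[419.7, 0.0, 259.1], [0.0, 419.7, 192.8], [0.0, 0.0, 1.0]] [[0.443, -0.587, 0.677, -0.146], [-0.896, -0.287, 0.339, -0.516], [-0.005, -0.757, -0.653, 0.75], [0.0, 0.0, 0.0, 1.0]]
side [[491.5, 0.0, 264.1], [0.0, 491.5, 183.8], [0.0, 0.0, 1.0]] [[-0.154, 0.441, -0.884, 1.592], [0.988, 0.089, -0.128, -0.027], [0.023, -0.893, -0.449, 0.539], [0.0, 0.0, 0.0, 1.0]]
wrist [[300.1, 0.0, 255.4], [0.0, 300.1, 193.1], [0.0, 0.0, 1.0]] [[0.271, -0.928, -0.256, 0.245], [-0.963, -0.262, -0.07, -0.607], [-0.002, 0.266, -0.964, 0.383], [0.0, 0.0, 0.0, 1.0]]
```

View pics/scene0.png

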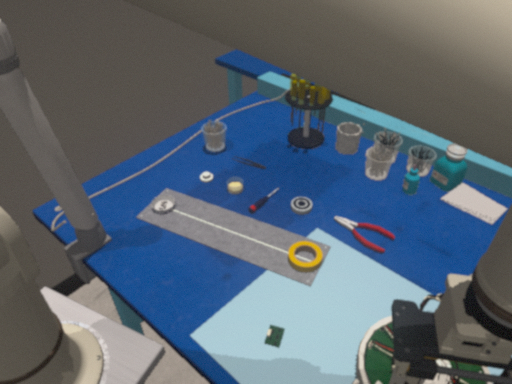

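View pics/side0.png

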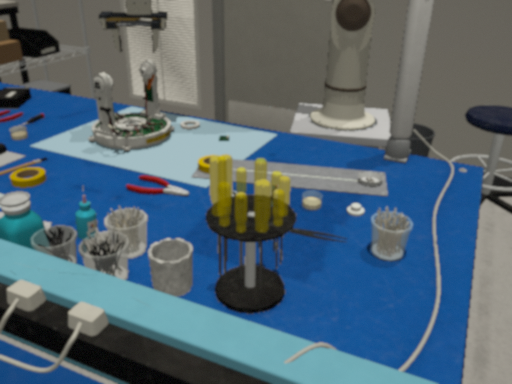

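The scene view shows bearing (301,205), hub (206,176), jar (235,185), driver (265,200), tape (305,255), dish (163,206), with the mat between the last two. The side view shows the same objects, with the lamp column near the dish end.

Run:
```python
from h import *
d=np.load('scene0.npz')
for n,p,z in [('tape',(305,255),.0125),('dish',(164,206),.01),('bearing',(301,205),.007),('hub',(206,176),.008),('jar',(235,185),.0145),('dcap',(253,209),.009),('dtip',(278,188),.005),('m1',(170,190),.003),('m2',(138,216),.003),('m3',(328,245),.003),('m4',(307,283),.003),('pl1',(335,217),.007),('pl2',(394,236),.007),('pl3',(380,251),.007),('tw',(252,162),.004),('tub',(214,150),.0)]:
    print(n,ray(d['K'],d['C'],p,z).round(3))
```

```text
tape [ 0.469 -0.325  0.012]
dish [0.465 0.068 0.01 ]
bearing [ 0.629 -0.251  0.007]
hub [0.623 0.037 0.008]
jar [ 0.617 -0.06   0.014]
dcap [ 0.558 -0.146  0.009]
dtip [ 0.667 -0.167  0.005]
m1 [0.532 0.097 0.003]
m2 [0.411 0.111 0.003]
m3 [ 0.53  -0.36   0.003]
m4 [ 0.404 -0.356  0.003]
pl1 [ 0.625 -0.345  0.007]
pl2 [ 0.624 -0.494  0.007]
pl3 [ 0.562 -0.476  0.007]
tw [ 0.744 -0.048  0.004]
tub [0.753 0.09  0.   ]
```

carry_out(commands="0 0 7.85 0 0 -4 1;0 0 7.85 0 0 -4 1;0 0 0 2.5 -3.3 0 1;0 0 0 2.5 -3.3 0 1;0 0 0 2.5 -3.3 0 1;0 0 0 2.5 -3.3 0 1;0 0 0 2.5 -3.3 0 1;0 0 0 2.5 -3.3 0 1;0 0 0 2.5 -3.3 0 1;0 0 0 2.5 -3.3 0 1;0 0 0 2.5 -3.3 0 1;0 0 0 2.5 -3.3 0 1;0 0 0 2.5 -3.3 0 1;0 0 0 2.5 -3.3 0 1;0 0 0 2.5 -3.3 0 1;0 0 0 2.5 -3.3 0 1;0 0 0 2.5 -3.3 0 1;0 0 0 0 0 0 1;0 0 0 0 0 0 1")

```text
t: 2.05
eef_pos: [0.551, -0.1296, 0.3063]
tcp_rot: [-3.141, 0.001, 0.003]
wrist_force: [0.3, -1.2, -1.0]
gripper_width: 0.999
grip_force: 0.0
```

Run:
```python
from h import *
i,K,C=cam('wrist');np.savez('w1.npz',i=i,K=K,C=C);save('w1.png',i)
s=sensors.sense();print(s['t'],s['eef_pos'],s['tcp_rot'],np.round(s['q'],2))
```

```text
2.1 [ 0.55039874 -0.1312934   0.30626027] [3.14125495e+00 1.15075232e-03 1.43965274e-05] [ 0.75  0.32 -0.71  1.66  0.22  1.24 -1.57]
```

View pics/w1.png

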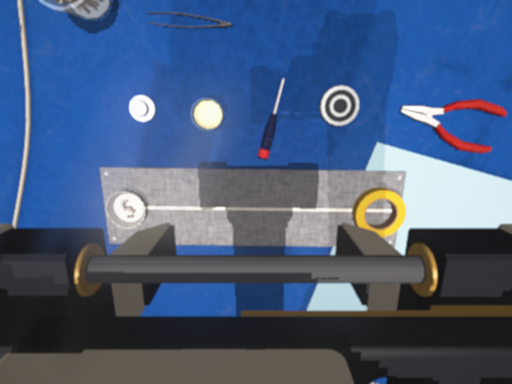

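The wrist view shows hub (141,108), jar (208,114), driver (cap 264,155 to tip 283,80), bearing (340,105), dish (127,209), tape (380,213) and the stripe at row ~210. Next I'll measure these positions.

```bash
cat > seg.py <<'E'
from h import *
def comp(m,off=(0,0)):
    c,_=cv2.findContours(m.astype(np.uint8),cv2.RETR_EXTERNAL,cv2.CHAIN_APPROX_NONE)
    c=max(c,key=cv2.contourArea); return c+np.array(off)
def box(i,x0,y0,x1,y1,f):
    h=cv2.cvtColor(i,cv2.COLOR_RGB2HSV).astype(int)[y0:y1,x0:x1]; r=i[y0:y1,x0:x1].astype(int)
    return comp(f(h,r),(x0,y0))
nonblue=lambda h,r:(r[...,2]-r[...,0]<45)&(h[...,2]>60)
E
python3 - <<'E'
from seg import *
d=np.load('w1.npz');i,K,C=d['i'],d['K'],d['C']
for n,b,z,f in [('hub',(120,85,165,130),.006,nonblue),('jar',(180,85,235,140),.02,nonblue),('bearing',(305,70,375,140),.011,nonblue),
  ('tape',(345,180,412,245),.0125,lambda h,r:(h[...,1]>130)&(h[...,0]<35)&(h[...,0]>15)),
  ('dish',(103,187,150,232),.010,lambda h,r:h[...,2]>165)]:
    c=box(i,*b,f);e=cv2.fitEllipse(cv2.convexHull(c))
    p=ray(K,C,e[0],z);q=[ray(K,C,(e[0][0]+e[1][1]/2*s,e[0][1]),z)[1] for s in(-1,1)]
    print(n,np.round(e[0],1),np.round(e[1],1),p.round(4),'dia~',round(q[0]-q[1],4))
print(i[209,[105,115,127,137,145,150,160]].tolist(), i[114,188:232:4].tolist())
# mat: grey low saturation, and stripe
h=cv2.cvtColor(i,cv2.COLOR_RGB2HSV).astype(int)
def lf(P):
    P=np.array([ray(K,C,p,.003)[:2] for p in P]);k=np.polyfit(P[:,1],P[:,0],1);
    r=P[:,0]-np.polyval(k,P[:,1]);P=P[abs(r)<.002];k=np.polyfit(P[:,1],P[:,0],1);return k,r.std()
P=[]
for x in range(155,350,3):
    g=i[198:222,x].astype(float).sum(1);w=np.clip(g-np.median(g)-40,0,None)
    if w.sum()>0:P.append((x,198+(w*np.arange(24)).sum()/w.sum()))
print('stripe x=k*y+c',lf(P))
m=((h[...,1]<70)).astype(np.uint8)
P=[]
for x in range(110,370,3):
    col=h[150:200,x,1]; P.append((x,150+np.argmax(col<90)-.5))
print('top edge',lf(P))
for y in (185,):
    row=h[y,:,1];print('mat row',[(x,row[x]) for x in list(range(96,108))+list(range(400,414))])
# driver
for n,f in[('red',lambda h,r:(h[...,1]>130)&((h[...,0]<10)|(h[...,0]>168))&(h[...,2]>80)),('dark',lambda h,r:(h[...,2]<75)),('blade',lambda h,r:(r[...,2]-r[...,0]<50)&(h[...,2]>100))]:
    c=box(i,250,70,295,163,f);print(n,cv2.contourArea(c),cv2.boundingRect(c),np.round(cv2.minAreaRect(c)[0],1),np.round(cv2.minAreaRect(c)[1:][0],1),cv2.minAreaRect(c)[2])
big=cv2.resize(i[60:250,90:420],None,fx=2.4,fy=2.4,interpolation=cv2.INTER_CUBIC);save('w1c.png',big)
E
```

```text
hub [142. 108.] [25.6 28.2] [0.6253 0.0366 0.006 ] dia~ 0.0413
jar [207.8 113.9] [30.3 31.7] [ 0.6173 -0.0619  0.02  ] dia~ 0.0453
bearing [339.  105.2] [39.3 42.6] [ 0.6301 -0.2509  0.011 ] dia~ 0.0617
tape [379. 212.] [47.9 51.3] [ 0.4677 -0.3267  0.0125] dia~ 0.0814
dish [117.5 210. ] [46.2 67.1] [0.4686 0.0893 0.01  ] dia~ 0.1069
[[175, 175, 190], [246, 246, 243], [225, 217, 205], [251, 251, 248], [180, 175, 169], [221, 218, 213], [225, 223, 221]] [[63, 95, 156], [105, 125, 153], [252, 248, 203], [251, 251, 228], [251, 251, 234], [251, 251, 237], [251, 251, 239], [250, 251, 236], [253, 253, 227], [67, 93, 147], [63, 95, 155]]
stripe x=k*y+c (array([0.00951005, 0.47041274]), np.float64(0.0033703473591631407))
top edge (array([0.0099782 , 0.53683732]), np.float64(0.002018071236397095))
mat row [(96, np.int64(147)), (97, np.int64(147)), (98, np.int64(146)), (99, np.int64(148)), (100, np.int64(133)), (101, np.int64(82)), (102, np.int64(28)), (103, np.int64(13)), (104, np.int64(11)), (105, np.int64(14)), (106, np.int64(12)), (107, np.int64(13)), (400, np.int64(7)), (401, np.int64(10)), (402, np.int64(10)), (403, np.int64(5)), (404, np.int64(25)), (405, np.int64(24)), (406, np.int64(24)), (407, np.int64(24)), (408, np.int64(24)), (409, np.int64(24)), (410, np.int64(25)), (411, np.int64(24)), (412, np.int64(24)), (413, np.int64(23))]
red 71.0 (258, 148, 11, 11) [263.2 153.2] [9.7 9. ] 14.03624439239502
dark 57.5 (261, 115, 15, 33) [268.9 131.6] [ 8.7 33.7] 14.03624439239502
blade 111.0 (272, 78, 13, 37) [278.3  95.8] [ 4.1 37.4] 14.931416511535645
```

View pics/w1c.png

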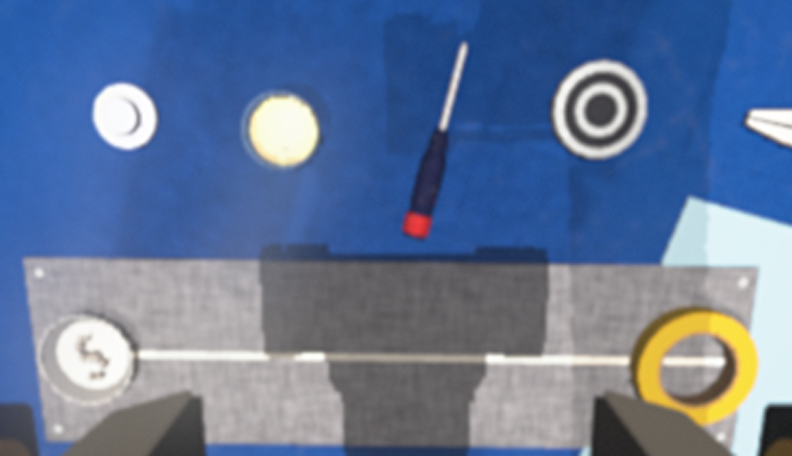

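The crop shows clean outlines: hub (125,117), jar (282,129), driver cap (417,225), bearing (600,110), dish (88,358), tape (697,365). The stripe is nearly level.

Run:
```python
from h import *
d=np.load('w1.npz');i,K,C=d['i'],d['K'],d['C']
l,r=ray(K,C,(101.2,185),.003),ray(K,C,(403.7,185),.003);print('mat ends',l,r,(l+r)/2)
dish=ray(K,C,(126.7,209.2),.008);tape=ray(K,C,(379,212),.0125);print('dish',dish,'mid',(dish+tape)/2)
m=dish-tape
y=((l+r)/2)[1];c=np.array([.4704+.0095*y,y]);print('centre',c)
cap=ray(K,C,(261.8,158.3),.009);tip=ray(K,C,(283.2,78),.006);print('drv',cap,tip,np.linalg.norm(cap-tip),(cap+tip)/2)
u=(cap-tip)/np.linalg.norm(cap-tip);print('ang tip->',np.degrees(np.arctan2(-u[1],-u[0])),'grip',(cap+tip)/2+.02*u)
red=ray(K,C,(263.2,153.2),.012);print('red',red)
s=sensors.sense();print(s['eef_pos'],s['tcp_rot'])
```

```text
mat ends [0.50779854 0.11357355 0.003     ] [ 0.50960667 -0.36473582  0.003     ] [ 0.50870261 -0.12558114  0.003     ]
dish [0.46930749 0.07543339 0.008     ] mid [ 0.46849307 -0.12562185  0.01025   ]
centre [ 0.46920698 -0.12558114]
drv [ 0.55213247 -0.13992308  0.009     ] [ 0.66727978 -0.16952866  0.006     ] 0.11893020552532467 [ 0.60970612 -0.15472587  0.0075    ]
ang tip-> -14.419032305254404 grip [ 0.59034228 -0.14974722  0.0080045 ]
red [ 0.5603306  -0.14189576  0.012     ]
[ 0.55039874 -0.1312934   0.30626027] [3.14125495e+00 1.15075232e-03 1.43965274e-05]
```

carry_out(commands="0 0 0 2 3 3.2 1;0 0 0 2 3 3.2 1;0 0 0 2 3 3.2 1;0 0 0 2 3 3.2 1;0 0 0 0 0 4 1;0 0 0 0 0 4 1;0 0 0 0 0 3 1;0 0 0 0 0 2 1;0 0 0 0 0 0 1;0 0 0 0 0 0 1;0 0 0 0 0 0 1")

```text
t: 3.2
eef_pos: [0.6317, -0.2522, 0.0506]
tcp_rot: [3.14, -0.002, -0.001]
wrist_force: [1.1, -0.6, 1.1]
gripper_width: 1.001
grip_force: 0.0
```

Run:
```python
from h import *
s=sensors.sense();print(s['t'],s['eef_pos'],s['tcp_rot'])
i,K,C=cam('wrist');save('w2.png',i)
```

```text
3.2 [ 0.63170783 -0.25220003  0.05059557] [ 3.14022237e+00 -2.44458030e-03 -1.42912898e-03]
```

View pics/w2.png

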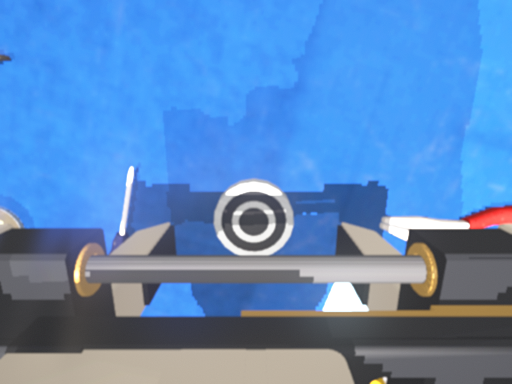

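The close view shows the bearing centred between the fingers at (254,219), with the driver blade and pliers tip clear of them.

Run:
```python
from seg import *
i,K,C=cam('wrist');
c=box(i,200,170,310,256,lambda h,r:(r[...,0]>130)&(r[...,2]-r[...,0]<60))
e=cv2.fitEllipse(cv2.convexHull(c));print(e,ray(K,C,e[0],.013),sensors.sense()['eef_pos'])
```

```text
((253.65467834472656, 218.90138244628906), (79.48938751220703, 79.78961181640625), 112.3253402709961) [ 0.63147205 -0.25155975  0.013     ] [ 0.63197742 -0.2517142   0.05076156]
```

carry_out(commands="0 0 0 0 0 2 1;0 0 0 0 0 1.5 1;0 0 0 0 0 0.8 1;0 0 0 0 0 0.4 1;0 0 0 0 0 0 1;0 0 0 0 0 0 0.3;0 0 0 0 0 0 0.3;0 0 0 0 0 0 0.3;0 0 0 0 0 0 0.3;0 0 0 0 0 0 0.3;0 0 0 0 0 0 0.3", force=25)

```text
t: 4.4
eef_pos: [0.6309, -0.2509, 0.0018]
tcp_rot: [3.142, -0.0, -0.0]
wrist_force: [0.4, 0.2, -0.3]
gripper_width: 0.603
grip_force: 25.0
```

carry_out(commands="0 0 0 0 0 -4 0.3;0 0 0 0 0 -4 0.3;0 0 0 -2.7 -2.1 0 0.3;0 0 0 -2.7 -2.1 0 0.3;0 0 0 -2.7 -2.1 0 0.3;0 0 0 -2.7 -2.1 0 0.3;0 0 0 -2.7 -2.1 0 0.3;0 0 0 -2.7 -2 0 0.3;0 0 0 0 0 3 0.3;0 0 0 0 0 2.5 0.3;0 0 0 0 0 1 0.3;0 0 0 0 0 0 0.3;0 0 0 0 0 0 0.3;0 0 0 0 0 0.4 0.3;0 0 0 0 0 0.4 0.3;0 0 0 0 0 0.3 0.3;0 0 0 0 0 0 0.3;0 0 0 0 0 0 0.3")

```text
t: 6.2
eef_pos: [0.4688, -0.1258, 0.0057]
tcp_rot: [-3.142, 0.0, -0.0]
wrist_force: [0.4, -0.2, -1.2]
gripper_width: 0.603
grip_force: 25.0
```

Run:
```python
from h import *
a=[]
for k in range(8):
    cam('wrist') if k else 0
    s=sensors.sense();a.append(np.r_[s['eef_pos'],s['tcp_rot'],s['wrist_force']])
print(np.mean(a,0).round(4),np.std(a,0).round(4))
```

```text
[ 4.6900e-01 -1.2580e-01  5.8000e-03  1.5708e+00 -2.0000e-04 -2.0000e-04
  3.5300e-02  2.2990e-01 -1.1360e+00] [0.0000e+00 0.0000e+00 0.0000e+00 2.7207e+00 1.0000e-04 0.0000e+00
 5.3750e-01 4.8200e-01 2.4840e-01]
```

carry_out(commands="0 0 0 0 0 0.1 0.3;0 0 0 0 0 0 0.3;0 0 0 0 0 0 0.7;0 0 0 0 0 0 0.85;0 0 0 0 0 0 0.95;0 0 0 0 0 -2 0.95;0 0 0 0 0 -4 0.95;0 0 0 0 0 -4 0.95;0 0 0 1 0 -4 0.95;0 0 0 1 0 -4 0.95;0 0 0 2 0 -4 0.95;0 0 0 2 0 -4 0.95;0 0 0 2 0 -4 0.95;0 0 0 0 0 0 0.95;0 0 0 0 0 0 0.95")

```text
t: 8.05
eef_pos: [0.5494, -0.1256, 0.3054]
tcp_rot: [3.141, -0.002, 0.0]
wrist_force: [-0.5, 0.1, -0.9]
gripper_width: 0.95
grip_force: 0.0
```

```bash
cat >> seg.py <<'E'
def ring(i,K,C,b,z,f):
    c=box(i,*b,f);e=cv2.fitEllipse(cv2.convexHull(c));return np.round(e[0],1),np.round(e[1],1),ray(K,C,e[0],z).round(4)
E
python3 - <<'E'
from seg import *
i,K,C=cam('wrist');np.savez('w3.npz',i=i,K=K,C=C);save('w3.png',i);s=sensors.sense();print(s['t'],s['eef_pos'],s['tcp_rot'])
E
```

```text
8.1 [ 0.54809543 -0.12579303  0.30397119] [ 3.14152079e+00  1.34420624e-03 -4.55121688e-05]
```

View pics/w3.png

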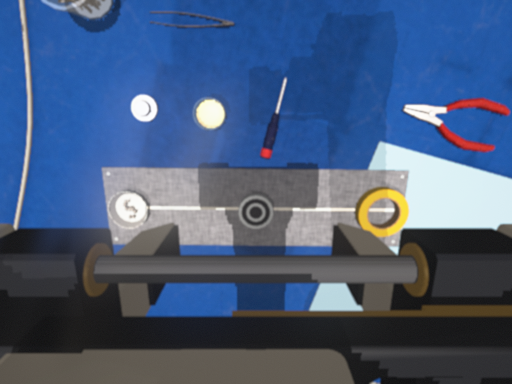

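The bearing stands on the stripe at (256,211), between the dish (129,209) and the tape (382,212).

Run:
```python
from seg import *
d=np.load('w3.npz');i,K,C=d['i'],d['K'],d['C']
print('tape',ring(i,K,C,(345,180,415,245),.0125,lambda h,r:(h[...,1]>130)&(h[...,0]<35)&(h[...,0]>15)))
print('hub',ring(i,K,C,(120,85,168,130),.006,nonblue));print('jar',ring(i,K,C,(180,85,238,140),.018,nonblue))
print('bear dark',ring(i,K,C,(238,192,275,230),.017,lambda h,r:h[...,2]<70))
P=[]
for x in list(range(155,232,3))+list(range(282,350,3)):
    g=i[198:222,x].astype(float).sum(1);w=np.clip(g-np.median(g)-40,0,None)
    if w.sum()>0:P.append((x,198+(w*np.arange(24)).sum()/w.sum()))
P=np.array(P);k=np.polyfit(P[:,0],P[:,1],1);ok=abs(P[:,1]-np.polyval(k,P[:,0]))<1;k=np.polyfit(P[ok,0],P[ok,1],1)
print('stripe at',ray(K,C,(256.5,np.polyval(k,256.5)),.003), ray(K,C,(156.5,np.polyval(k,156.5)),.003),ray(K,C,(356.5,np.polyval(k,356.5)),.003))
sat=cv2.cvtColor(i,cv2.COLOR_RGB2HSV)[185,:,1].astype(int);gl=[x for x in range(95,112) if sat[x]>70][-1]
v=i[176,396:416].astype(int).sum(1);print(gl,v)
for r in range(198,226,3):print(i[r,236:278:2].sum(1).tolist())
g=cv2.resize(i[150:250,90:420],None,fx=2.4,fy=2.4,interpolation=cv2.INTER_CUBIC)
g=cv2.resize(np.clip(i[190:232,230:282].astype(float)*1.8,0,255).astype(np.uint8),None,fx=12,fy=12,interpolation=cv2.INTER_CUBIC);save('w3c.png',g)
```

```text
tape (array([381.7, 211.5]), array([48.4, 52. ]), array([ 0.4673, -0.3266,  0.0125]))
hub (array([144. , 107.6]), array([25.6, 28.1]), array([0.6253, 0.0366, 0.006 ]))
jar (array([210.1, 113.4]), array([30.5, 31.4]), array([ 0.6172, -0.0615,  0.018 ]))
bear dark (array([255.5, 211.9]), array([24.8, 26.2]), array([ 0.4681, -0.1267,  0.017 ]))
stripe at [ 0.46894759 -0.12840408  0.003     ] [0.47059901 0.03262646 0.003     ] [ 0.46729261 -0.28978249  0.003     ]
103 [538 544 535 539 596 684 703 680 580 512 502 529 636 701 714 713 711 712
 712 713]
[296, 284, 283, 272, 297, 383, 444, 451, 402, 379, 363, 378, 421, 426, 394, 318, 244, 251, 297, 293, 289]
[306, 298, 296, 358, 458, 409, 286, 177, 144, 149, 146, 141, 148, 204, 309, 411, 372, 261, 237, 278, 289]
[304, 305, 385, 477, 337, 158, 162, 282, 381, 420, 426, 392, 323, 191, 138, 216, 396, 392, 255, 278, 296]
[443, 410, 457, 344, 154, 185, 369, 424, 297, 204, 204, 263, 389, 409, 255, 145, 257, 418, 364, 380, 397]
[375, 397, 465, 262, 150, 307, 426, 235, 147, 150, 148, 142, 170, 373, 392, 174, 161, 375, 397, 368, 378]
[313, 384, 446, 241, 159, 330, 414, 205, 150, 155, 147, 150, 151, 326, 402, 180, 159, 360, 401, 291, 289]
[307, 340, 450, 312, 149, 233, 421, 364, 198, 150, 146, 157, 288, 421, 321, 147, 215, 400, 368, 288, 294]
[289, 305, 413, 439, 277, 152, 218, 369, 417, 394, 392, 401, 406, 279, 145, 181, 353, 399, 321, 298, 305]
[301, 295, 304, 394, 447, 343, 186, 145, 168, 206, 223, 183, 149, 151, 265, 376, 400, 328, 306, 293, 294]
[304, 301, 288, 283, 333, 408, 430, 385, 324, 288, 273, 299, 354, 395, 408, 340, 308, 307, 301, 287, 298]
```

View pics/w3c.png

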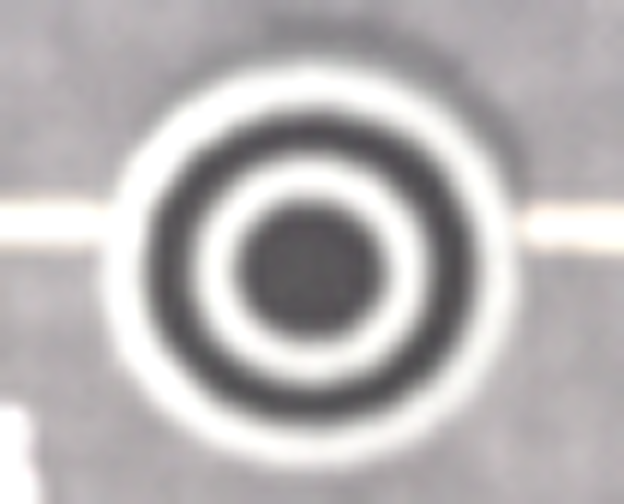

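carry_out(commands="0 0 0 1.9 -4.1 2.5 0.65;0 0 0 1.9 -4.1 2.5 0.65;0 0 0 1.9 -4.1 2.5 0.65;0 0 0 1.9 -4 2.5 0.65;0 0 0 0 0 4 0.65;0 0 0 0 0 4 0.65;0 0 0 0 0 4 0.65;0 0 0 0 0 2.5 0.65;0 0 0 0 0 1 0.65;0 0 0 0 0 0 0.65;0 0 0 0 0 0 0.65;0 0 0 0 0 0 0.65")

```text
t: 9.3
eef_pos: [0.624, 0.0328, 0.0543]
tcp_rot: [-3.141, -0.003, -0.0]
wrist_force: [0.1, -0.6, -0.2]
gripper_width: 0.648
grip_force: 0.0
```

Run:
```python
from seg import *
i,K,C=cam('wrist');save('w4.png',i);np.savez('w4.npz',i=i,K=K,C=C)
s=sensors.sense();print(s['t'],s['eef_pos'],s['tcp_rot'])
print(ring(i,K,C,(210,170,310,256),.006,nonblue))
```

```text
9.35 [0.62403489 0.0326187  0.05432997] [ 3.14158389e+00 -2.94603823e-03 -3.83884477e-04]
(array([247.9, 210.4]), array([51. , 52.3]), array([0.6261, 0.0374, 0.006 ]))
```

View pics/w4.png

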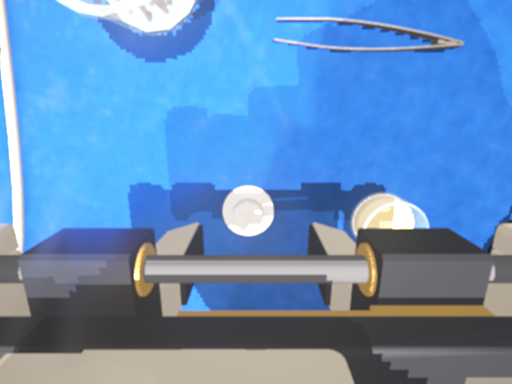

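The hub is at (248,210), about 5 mm off-centre toward the left finger. I'll correct that while descending.

carry_out(commands="0 0 0 0.2 -0.5 1.5 0.65;0 0 0 0 0 1.5 0.65;0 0 0 0 0 1.2 0.65;0 0 0 0 0 0.8 0.65;0 0 0 0 0 0 0.65;0 0 0 0 0 0 0.65;0 0 0 0 0 0 0.2;0 0 0 0 0 0 0.2;0 0 0 0 0 0 0.2;0 0 0 0 0 0 0.2;0 0 0 0 0 0 0.2", force=15)

```text
t: 10.45
eef_pos: [0.6249, 0.0375, 0.0026]
tcp_rot: [3.142, -0.0, -0.0]
wrist_force: [-0.3, 0.2, 0.1]
gripper_width: 0.376
grip_force: 15.0
```

```bash
cat >> h.py <<'E'
def pose():
    s=sensors.sense();print('t',round(s['t'],2),np.round(s['eef_pos'],4),np.round(s['tcp_rot'],4),round(float(s['gripper_width']),3),np.round(s['wrist_force'],1))
E
python3 -c "
from h import *
pose()"
```

```text
t 10.45 [0.6249 0.0375 0.0026] [ 3.1416e+00 -2.0000e-04 -3.0000e-04] 0.376 [-0.3  0.2  0.1]
```

carry_out(commands="0 0 0 0 0 -4 0.2;0 0 0 0 0 -4 0.2;0 0 0 -2 2.1 0 0.2;0 0 0 -2 2.1 0 0.2;0 0 0 -2 2.1 0 0.2;0 0 0 -2 2.1 0 0.2;0 0 0 -2 2.1 0 0.2;0 0 0 -2 2 0 0.2;0 0 0 -2 2 0 0.2;0 0 0 -1.7 1.8 0 0.2;0 0 0 0 0 2 0.2;0 0 0 0 0 2 0.2;0 0 0 0 0 1.4 0.2;0 0 0 0 0 0 0.2;0 0 0 0 0 0 0.2;0 0 0 0 0 0 0.2")

```text
t: 12.05
eef_pos: [0.4686, -0.1252, 0.0292]
tcp_rot: [3.141, -0.001, 0.0]
wrist_force: [0.4, -0.6, -0.0]
gripper_width: 0.375
grip_force: 15.0
```

Run:
```python
from seg import *
pose()
i,K,C=cam('wrist');np.savez('w5.npz',i=i,K=K,C=C)
g=cv2.resize(i[170:256,190:320],None,fx=6,fy=6,interpolation=cv2.INTER_CUBIC);save('w5.png',g)
print(ray(K,C,(255,225),.017))
```

```text
t 12.05 [ 0.4686 -0.1252  0.0292] [ 3.1414e+00 -1.2000e-03  5.0000e-04] 0.375 [ 0.4 -0.6 -0. ]
[ 0.47353745 -0.12569946  0.017     ]
```

View pics/w5.png

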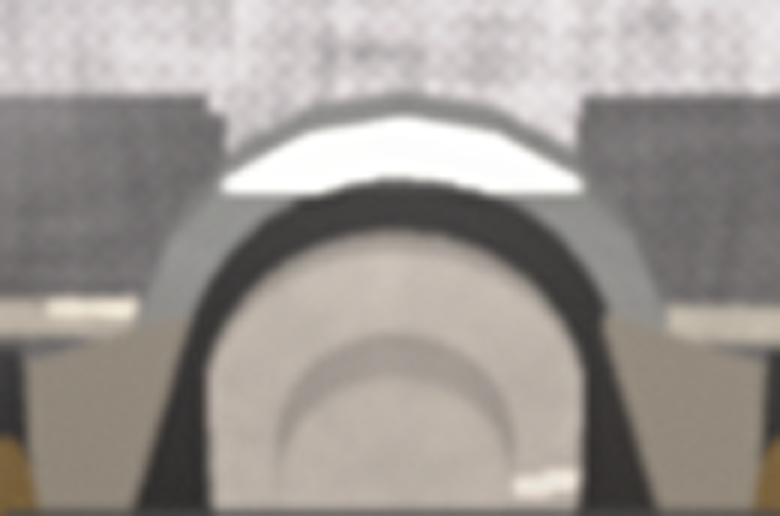

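The crop shows the bearing's front top edge at crop row ~118 and the hub flange's lower front edge at row ~228, both centred near column 400.

Run:
```python
from seg import *
d=np.load('w5.npz');i,K,C=d['i'],d['K'],d['C']
P=lambda c,r,z:ray(K,C,(190+c/6-.42,170+r/6-.42),z)
print('bearing cx from top',P(400,118,.017)[0]-.028,'from base',P(400,96,.003)[0]-.028)
print('hub cx from low rim',P(395,228,.0266)[0]-.018,'top rim',P(395,250,.0346)[0]-.018)
print('bearing cy',(P(205,190,.017)[1]+P(605,190,.017)[1])/2,'edges',P(150,300,.017)[1],P(655,300,.017)[1])
print('hub cy',(P(208,370,.0346)+P(584,370,.0346))[1]/2)
print(i[165:220,256].sum(1).tolist())
```

```text
bearing cx from top 0.46786118673413624 from base 0.46659948008737756
hub cx from low rim 0.4697394168990366 top rim 0.4702964576392864
bearing cy -0.12691476907230173 edges -0.10139852059901917 -0.151993446699886
hub cy -0.12603400422765637
[632, 634, 641, 641, 638, 633, 637, 650, 652, 650, 644, 622, 583, 556, 562, 586, 593, 601, 610, 577, 497, 431, 412, 442, 589, 748, 765, 762, 760, 759, 759, 762, 765, 755, 584, 356, 246, 211, 200, 203, 200, 201, 235, 320, 418, 470, 505, 545, 570, 578, 574, 570, 570, 567, 561]
```

carry_out(commands="0 0 0 -0.2 0.1 0 0.2;0 0 0 0 0 0.4 0.2;0 0 0 0 0 0.3 0.2;0 0 0 0 0 0.2 0.2;0 0 0 0 0 0.1 0.2;0 0 0 0 0 0 0.2;0 0 0 0 0 0 0.2;0 0 0 0 0 0 0.2")

```text
t: 12.9
eef_pos: [0.4657, -0.1265, 0.0192]
tcp_rot: [3.141, 0.0, -0.0]
wrist_force: [-3.5, 1.3, 11.2]
gripper_width: 0.378
grip_force: 15.2
```

```bash
python3 -c "
from h import *
pose();cam('wrist');pose()"
```

```text
t 12.9 [ 0.4657 -0.1265  0.0192] [ 3.1406e+00  3.0000e-04 -1.0000e-04] 0.378 [-3.5  1.3 11.2]
t 12.95 [ 0.4657 -0.1265  0.0192] [ 3.1406e+00  4.0000e-04 -0.0000e+00] 0.376 [-3.9  0.4 11.1]
```

carry_out(commands="0 0 0 0 0 -0.2 0.2;0 0 0 0 0 0 0.2;0 0 0 0 0 0 0.2;0 0 0 0 0 0 0.2")

```text
t: 13.35
eef_pos: [0.4657, -0.1264, 0.0203]
tcp_rot: [-3.141, 0.0, -0.0]
wrist_force: [-0.2, 0.6, -0.4]
gripper_width: 0.378
grip_force: 15.0
```

Run:
```python
from seg import *
pose()
i,K,C=cam('wrist');np.savez('w6.npz',i=i,K=K,C=C)
print(i[165:220,256].sum(1).tolist());print(i[206,215:300].sum(1).tolist())
g=cv2.resize(i[170:256,190:320],None,fx=6,fy=6,interpolation=cv2.INTER_CUBIC);save('w6.png',g)
```

```text
t 13.35 [ 0.4657 -0.1264  0.0203] [-3.1414e+00  2.0000e-04 -2.0000e-04] 0.378 [-0.2  0.6 -0.4]
[645, 654, 654, 648, 638, 635, 638, 644, 646, 618, 584, 553, 545, 556, 559, 558, 572, 581, 545, 469, 422, 416, 441, 579, 742, 765, 764, 761, 758, 758, 759, 762, 765, 732, 482, 281, 239, 216, 203, 199, 199, 197, 216, 290, 388, 455, 489, 533, 567, 571, 572, 567, 564, 561, 558]
[359, 378, 405, 424, 435, 438, 441, 435, 440, 437, 438, 439, 441, 428, 390, 349, 286, 226, 200, 193, 191, 194, 199, 195, 199, 197, 198, 193, 198, 197, 196, 197, 201, 197, 199, 196, 203, 195, 197, 196, 200, 197, 199, 197, 202, 198, 200, 199, 203, 203, 196, 201, 203, 200, 199, 199, 197, 197, 195, 194, 195, 210, 248, 308, 360, 398, 426, 433, 434, 435, 433, 434, 427, 428, 423, 421, 405, 389, 370, 353, 330, 327, 337, 340, 337]
```

View pics/w6.png

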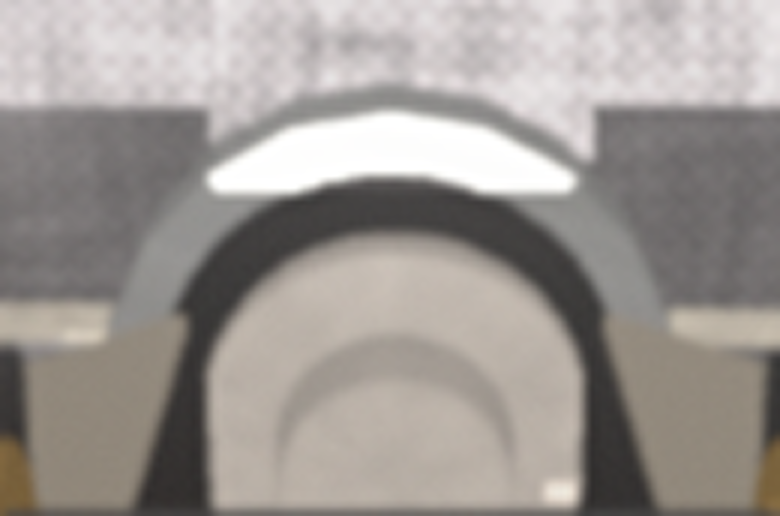

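The hub sits just above the bearing: bearing front edge at row ~112, flange lower edge at row ~230, both centred near column 393.

Run:
```python
from seg import *
d=np.load('w6.npz');i,K,C=d['i'],d['K'],d['C']
P=lambda c,r,z:ray(K,C,(190+c/6-.42,170+r/6-.42),z)
print('bearing cx top',P(395,112,.017)[0]-.028,'base',P(395,88,.003)[0]-.028)
print('hub cx low rim',P(395,230,.0177)[0]-.018,'top rim',P(395,252,.0257)[0]-.018)
print('bearing cy',(P(190,190,.017)[1]+P(595,190,.017)[1])/2,'edges',P(113,315,.017)[1],P(660,315,.017)[1])
print('hub cy',(P(208,370,.0257)+P(584,370,.0257))[1]/2)
r=206
print('seal',[ray(K,C,(x,206),.017)[:2] for x in(215+15.8,215+62.8)], P(395,178,.017)[0])
```

```text
bearing cx top 0.46785282411616846 base 0.46670620762599235
hub cx low rim 0.46664017059521545 top rim 0.4672173779873988
bearing cy -0.1269281184771332 edges -0.10033362329725022 -0.15238457152462698
hub cy -0.12726331910364647
seal [array([ 0.48553142, -0.11332102]), array([ 0.48554961, -0.13975379])] 0.48950346429420116
```

carry_out(commands="0 0 0 0.05 0 0.05 0.2;0 0 0 0 0 0.05 0.2;0 0 0 0 0 0 0.2;0 0 0 0 0 0 0.45;0 0 0 0 0 0 0.6;0 0 0 0 0 0 0.75;0 0 0 0 0 0 0.75;0 0 0 0 0 -1 0.75;0 0 0 0 0 -3 0.75;0 0 0 1 0 -4 0.75;0 0 0 1 0 -4 0.75;0 0 0 2 0 -4 0.75;0 0 0 2 -1 -4 0.75;0 0 0 2 -1 0 0.75;0 0 0 0 0 0 0.75;0 0 0 0 0 0 0.75")

```text
t: 15.0
eef_pos: [0.5458, -0.106, 0.2197]
tcp_rot: [-3.142, 0.001, 0.001]
wrist_force: [-0.7, -1.2, -0.6]
gripper_width: 0.747
grip_force: 0.0
```

Run:
```python
from seg import *
pose()
i,K,C=cam('wrist');np.savez('w7.npz',i=i,K=K,C=C);save('w7.png',i)
```

```text
t 15.0 [ 0.5458 -0.106   0.2197] [-3.1415e+00  6.0000e-04  1.0000e-03] 0.747 [-0.7 -1.2 -0.6]
```

View pics/w7.png

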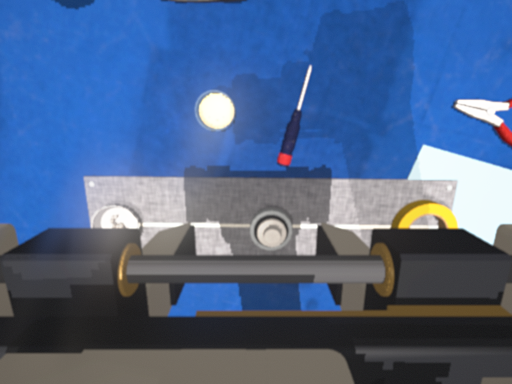

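The hub sits upright on the bearing (boss 271,232, concentric with the bearing). The jar is at (215,111) and the driver runs from the cap at (285,159) to the tip at (310,66).

Run:
```python
from seg import *
d=np.load('w7.npz');i,K,C=d['i'],d['K'],d['C']
print('jar',ring(i,K,C,(180,75,255,145),.018,nonblue),ring(i,K,C,(180,75,255,145),.024,nonblue))
r=box(i,270,60,320,170,lambda h,r:(h[...,1]>130)&((h[...,0]<10)|(h[...,0]>168))&(h[...,2]>80));b=box(i,270,60,320,130,lambda h,r:(r[...,2]-r[...,0]<50)&(h[...,2]>100))
print(cv2.boundingRect(r),cv2.minAreaRect(r),cv2.boundingRect(b),cv2.minAreaRect(b))
print(C[:3,3])
```

```text
jar (array([216.3, 110.9]), array([37.4, 39.4]), array([ 0.6167, -0.0615,  0.018 ])) (array([216.3, 110.9]), array([37.4, 39.4]), array([ 0.6167, -0.0622,  0.024 ]))
(278, 153, 13, 12) ((284.0, 158.5), (11.0, 12.0), 90.0) (296, 65, 16, 46) ((303.9622802734375, 87.63208770751953), (4.395537376403809, 46.83995056152344), 15.945394515991211)
[ 0.6176323  -0.10672624  0.37706949]
```

carry_out(commands="0 0 0 2.4 -1.5 2 0.8;0 0 0 2.4 -1.5 2 0.8;0 0 0 2.3 -1.4 2 0.8;0 0 0 0 0 3 0.8;0 0 0 0 0 3 0.8;0 0 0 0 0 3 0.8;0 0 0 0 0 2 0.8;0 0 0 0 0 0 0.8;0 0 0 0 0 0 0.8;0 0 0 0 0 0 0.8")

```text
t: 16.05
eef_pos: [0.618, -0.0627, 0.0509]
tcp_rot: [3.141, -0.002, -0.001]
wrist_force: [-0.2, -0.4, 0.3]
gripper_width: 0.798
grip_force: 0.0
```

Run:
```python
from seg import *
pose()
i,K,C=cam('wrist');np.savez('w8.npz',i=i,K=K,C=C);save('w8.png',i)
print('jar',ring(i,K,C,(205,150,310,256),.024,nonblue))
```

```text
t 16.05 [ 0.618  -0.0627  0.0509] [ 3.1414e+00 -1.8000e-03 -5.0000e-04] 0.798 [-0.2 -0.4  0.3]
jar (array([268.3, 368.8]), array([131.8, 368.5]), array([ 0.5006, -0.0733,  0.024 ]))
```

carry_out(commands="0 0 0 0 0 2 0.8;0 0 0 0 0 1.5 0.8;0 0 0 0 0 0.8 0.8;0 0 0 0 0 0 0.8;0 0 0 0 0 0 0.8;0 0 0 0 0 0 0.3;0 0 0 0 0 0 0.3;0 0 0 0 0 0 0.3;0 0 0 0 0 0 0.3;0 0 0 0 0 0 0.3", force=12)

```text
t: 17.1
eef_pos: [0.6175, -0.0625, 0.0068]
tcp_rot: [3.142, -0.0, -0.0]
wrist_force: [0.0, 0.3, 1.2]
gripper_width: 0.474
grip_force: 12.0
```

Run:
```python
from seg import *
pose()
d=np.load('w8.npz');i,K,C=d['i'],d['K'],d['C']
c=box(i,195,150,320,250,lambda h,r:(r[...,0]>190)&(r[...,0]-r[...,2]>5))
print(cv2.boundingRect(c),cv2.contourArea(c));e=cv2.fitEllipse(cv2.convexHull(c));print(e,ray(K,C,e[0],.02))
```

```text
t 17.1 [ 0.6175 -0.0625  0.0068] [ 3.1415e+00 -4.0000e-04 -2.0000e-04] 0.474 [0.  0.3 1.2]
(222, 197, 59, 49) 2148.0
((250.90953063964844, 220.6020965576172), (48.63982391357422, 57.90065383911133), 91.47482299804688) [ 0.61879314 -0.06047632  0.02      ]
```

carry_out(commands="0 0 0 0 0 -4 0.3;0 0 0 0 0 -4 0.3;0 0 0 -1.9 2 0 0.3;0 0 0 -1.9 2 0 0.3;0 0 0 -1.9 2 0 0.3;0 0 0 -1.9 2 0 0.3;0 0 0 -1.9 2.1 0 0.3;0 0 0 -1.9 2.1 0 0.3;0 0 0 -1.9 2.1 0 0.3;0 0 0 -1.7 2.1 0 0.3;0 0 0 0 0 3 0.3;0 0 0 0 0 3 0.3;0 0 0 0 0 1 0.3;0 0 0 0 0 0 0.3;0 0 0 0 0 0 0.3;0 0 0 0 0 0 0.3")

```text
t: 18.7
eef_pos: [0.4686, -0.2265, 0.0178]
tcp_rot: [3.141, -0.002, 0.0]
wrist_force: [0.0, -0.5, -0.1]
gripper_width: 0.473
grip_force: 12.0
```

```bash
python3 -c "
from h import *
pose();cam('wrist');pose()"
```

```text
t 18.7 [ 0.4686 -0.2265  0.0178] [ 3.1407e+00 -2.1000e-03  5.0000e-04] 0.473 [ 0.  -0.5 -0.1]
t 18.75 [ 0.4684 -0.2266  0.0178] [ 3.1405e+00 -2.1000e-03  2.0000e-04] 0.473 [ 0.3  0.2 -1.7]
```

carry_out(commands="0 0 0 0 0 0.4 0.3;0 0 0 0 0 0.3 0.3;0 0 0 0 0 0.1 0.3;0 0 0 0 0 0 0.3;0 0 0 0 0 0 0.3;0 0 0 0 0 0 0.5;0 0 0 0 0 0 0.56;0 0 0 0 0 0 0.62;0 0 0 0 0 0 0.62;0 0 0 0 0 -2 0.62;0 0 0 0 0 -4 0.62;0 0 0 1 -2 -4 0.62;0 0 0 1 -2 -4 0.62;0 0 0 2 -2 -4 0.62;0 0 0 2 -2 -4 0.62;0 0 0 2 -2 -4 0.62;0 0 0 0 0 -3 0.62;0 0 0 0 0 0 0.62;0 0 0 0 0 0 0.62")

```text
t: 20.65
eef_pos: [0.5472, -0.1266, 0.2986]
tcp_rot: [3.141, -0.0, -0.0]
wrist_force: [-0.9, -0.2, -0.3]
gripper_width: 0.621
grip_force: 0.0
```

Run:
```python
from seg import *
pose()
i,K,C=cam('wrist');np.savez('w9.npz',i=i,K=K,C=C)
save('w9.png',cv2.resize(i[55:250,90:420],None,fx=2.4,fy=2.4,interpolation=cv2.INTER_CUBIC))
```

```text
t 20.65 [ 0.5472 -0.1266  0.2986] [ 3.1408e+00 -5.0000e-04 -2.0000e-04] 0.621 [-0.9 -0.2 -0.3]
```

View pics/w9.png

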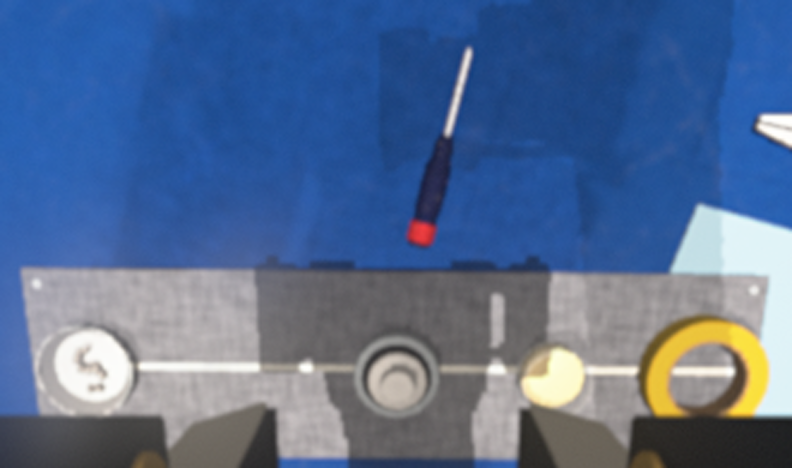

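The crop shows the jar on the stripe at (552,375), hub and bearing at (397,375), dish (85,368), tape (706,372) and the driver from (420,245) to (469,47).

Run:
```python
from seg import *
d=np.load('w9.npz');i,K,C=d['i'],d['K'],d['C']
P=lambda c,r,z:ray(K,C,(90+c/2.4-.3,55+r/2.4-.3),z)
print('jar',P(552,375,.016),'dish',P(85,368,.01),'bearing',P(397,375,.012),'hubtop',P(399,382,.033))
print('tape',ring(i,K,C,(350,180,415,225),.0125,lambda h,r:(h[...,1]>130)&(h[...,0]<35)&(h[...,0]>15))[2], P(706,372,.0125))
c=box(i,303,190,340,228,lambda h,r:(r[...,0]>150)&(r[...,0]-r[...,2]>25));e=cv2.fitEllipse(cv2.convexHull(c));print('content',e,ray(K,C,e[0],.016))
cap,tip=P(420,246,.009),P(470,46,.006);u=(cap-tip)/np.linalg.norm(cap-tip)
print(cap,tip,np.linalg.norm(cap-tip),(cap+tip)/2,np.degrees(np.arctan2(-u[1],-u[0])),'grip',(cap+tip)/2+.02*u)
```

```text
jar [ 0.46914262 -0.22701762  0.016     ] dish [0.47179612 0.07604384 0.01      ] bearing [ 0.4677445  -0.12713108  0.012     ] hubtop [ 0.4703085  -0.12837822  0.033     ]
tape [ 0.4687 -0.3265  0.0125] [ 0.47004067 -0.32763263  0.0125    ]
content ((320.1609191894531, 211.88392639160156), (24.42059898376465, 27.6356258392334), 58.56741714477539) [ 0.46761847 -0.22781876  0.016     ]
[ 0.55152345 -0.1414403   0.009     ] [ 0.66843729 -0.16972041  0.006     ] 0.12032293910484645 [ 0.60998037 -0.15558035  0.0075    ] -13.597995892644837 grip [ 0.59054703 -0.15087965  0.00799866]
```

carry_out(commands="0 0 0 2.2 1.2 4 0.5;0 0 0 2.1 1.2 4 0.5;0 0 7 0 0 4 0.5;0 0 7 0 0 4 0.5;0 0 0 0 0 4 0.5;0 0 0 0 0 3 0.5;0 0 0 0 0 1.5 0.5;0 0 0 0 0 0 0.5;0 0 0 0 0 0 0.5;0 0 0 0 0 0 0.5")

```text
t: 21.7
eef_pos: [0.5916, -0.1507, 0.0553]
tcp_rot: [-3.141, -0.003, -0.245]
wrist_force: [-0.1, 0.2, 1.0]
gripper_width: 0.496
grip_force: 0.0
```

Run:
```python
from seg import *
pose();s=sensors.sense()
i,K,C=cam('wrist');np.savez('w10.npz',i=i,K=K,C=C);save('w10.png',i)
```

```text
t 21.7 [ 0.5916 -0.1507  0.0553] [-3.1415e+00 -2.9000e-03 -2.4470e-01] 0.496 [-0.1  0.2  1. ]
```

View pics/w10.png

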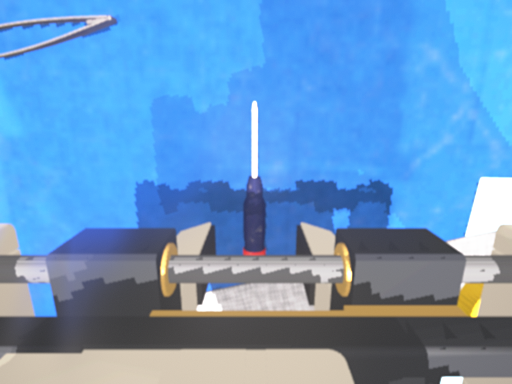

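The driver is aligned with the tool: blade tip (254,101), handle joint (254,178), cap at (255,252).

Run:
```python
from h import *
d=np.load('w10.npz');K,C=d['K'],d['C']
s=sensors.sense();Rm=R.from_euler('xyz',s['tcp_rot']);o=np.array(s['eef_pos'])
for n,p,z in(('tip',(254.3,101),.006),('joint',(254.5,178),.012),('mid handle',(254.8,225),.017)):
    w=ray(K,C,p,z);print(n,w,Rm.inv().apply(w-o))
```

```text
tip [ 0.66730447 -0.16945947  0.006     ] [ 0.07775153 -0.00019214  0.04966546]
joint [ 0.61815919 -0.15734252  0.012     ] [ 2.71542207e-02 -4.12153872e-05  4.35036274e-02]
mid handle [ 0.5866701  -0.14971093  0.017     ] [-0.00522952  0.00018386  0.03840006]
```

carry_out(commands="0 0 0 0 0 2 0.5;0 0 0 0 0 1.5 0.5;0 0 0 0 0 1 0.5;0 0 0 0 0 0.6 0.5;0 0 0 0 0 0 0.5;0 0 0 0 0 0 0.05;0 0 0 0 0 0 0.05;0 0 0 0 0 0 0.05;0 0 0 0 0 0 0.05;0 0 0 0 0 0 0.05;0 0 0 0 0 0 0.05", force=20)

```text
t: 22.85
eef_pos: [0.5906, -0.1505, 0.0029]
tcp_rot: [3.142, -0.001, -0.245]
wrist_force: [-0.0, -0.2, 2.2]
gripper_width: 0.18
grip_force: 20.0
```

```bash
python3 -c "
from h import *
pose();cam('wrist');pose()"
```

```text
t 22.85 [ 0.5906 -0.1505  0.0029] [ 3.1415e+00 -6.0000e-04 -2.4450e-01] 0.18 [-0.  -0.2  2.2]
t 22.9 [ 0.5906 -0.1506  0.0029] [ 3.1415e+00 -6.0000e-04 -2.4460e-01] 0.177 [ 0.  -0.3  2.6]
```

carry_out(commands="0 0 0 0 0 -3 0.05;0 0 -6.7 0 0 -3 0.05;0 0 -6.75 0 0 -2 0.05;0 0 0 -2 -1.8 0 0.05;0 0 0 -2 -1.8 0 0.05;0 0 0 -2 -1.8 0 0.05;0 0 0 -2 -1.8 0 0.05;0 0 0 -2 -1.8 0 0.05;0 0 0 -2 -1.7 0 0.05;0 0 0 -2 -1.7 0 0.05;0 0 0 0 0 3 0.05;0 0 0 0 0 2.5 0.05;0 0 0 0 0 1 0.05;0 0 0 0 0 0 0.05;0 0 0 0 0 0 0.05;0 0 0 0 0 0 0.05")

```text
t: 24.5
eef_pos: [0.4525, -0.0251, 0.0184]
tcp_rot: [3.142, -0.002, -0.01]
wrist_force: [0.0, -0.0, -1.3]
gripper_width: 0.179
grip_force: 20.0
```

Run:
```python
from seg import *
pose();i,K,C=cam('wrist');pose()
np.savez('w11.npz',i=i,K=K,C=C)
s=sensors.sense();Rm=R.from_euler('xyz',s['tcp_rot']);o=np.array(s['eef_pos'])
# blade pixels: bright thin column near 254 per row
for y in range(120,215,8): print(y,i[y,244:266].sum(1).tolist())
```

```text
t 24.5 [ 0.4525 -0.0251  0.0184] [ 3.1415e+00 -1.8000e-03 -1.0000e-02] 0.179 [ 0.  -0.  -1.3]
t 24.55 [ 0.4524 -0.0252  0.0184] [ 3.1414e+00 -1.8000e-03 -1.0100e-02] 0.185 [ 0.7 -0.   0.3]
120 [567, 594, 610, 600, 577, 566, 551, 539, 599, 711, 762, 765, 765, 757, 701, 631, 633, 660, 661, 642, 623, 632]
128 [583, 592, 608, 601, 574, 543, 510, 472, 532, 709, 764, 765, 765, 759, 700, 569, 518, 544, 564, 577, 578, 573]
136 [606, 601, 609, 616, 597, 568, 543, 506, 540, 700, 763, 765, 765, 757, 698, 597, 572, 590, 605, 613, 611, 590]
144 [653, 650, 638, 630, 634, 634, 621, 567, 557, 699, 761, 765, 764, 753, 697, 632, 627, 643, 631, 607, 585, 582]
152 [644, 644, 645, 649, 647, 631, 603, 550, 548, 695, 760, 765, 764, 750, 697, 631, 597, 604, 622, 640, 628, 592]
160 [625, 638, 621, 596, 584, 607, 613, 568, 556, 692, 758, 764, 762, 747, 694, 634, 626, 640, 640, 629, 619, 615]
168 [605, 610, 637, 646, 632, 605, 577, 555, 587, 698, 758, 764, 762, 749, 699, 619, 566, 559, 573, 583, 585, 577]
176 [559, 582, 601, 598, 586, 594, 616, 613, 635, 701, 754, 762, 762, 750, 696, 622, 597, 603, 605, 604, 601, 602]
184 [546, 573, 600, 611, 591, 574, 582, 592, 630, 701, 752, 762, 762, 748, 696, 610, 555, 544, 551, 567, 562, 543]
192 [612, 614, 617, 610, 587, 521, 389, 333, 481, 695, 756, 762, 762, 754, 676, 449, 309, 321, 422, 543, 582, 575]
200 [448, 439, 386, 284, 204, 208, 221, 227, 233, 238, 246, 252, 251, 243, 234, 229, 226, 215, 208, 223, 304, 395]
208 [294, 225, 168, 160, 177, 191, 205, 198, 195, 187, 189, 186, 185, 187, 182, 182, 173, 169, 169, 166, 161, 173]
```

carry_out(commands="0 0 0 -0.05 0 0.5 0.05;0 0 0 0 0 0.4 0.05;0 0 0 0 0 0.25 0.05;0 0 0 0 0 0.1 0.05;0 0 0 0 0 0 0.05;0 0 0 0 0 0 0.05;0 0 0 0 0 0 0.3;0 0 0 0 0 0 0.4;0 0 0 0 0 0 0.45;0 0 0 0 0 0 0.45;0 0 0 0 0 -2 0.45;0 0 0 0 0 -4 0.45;0 0 0 1 0 -4 0.45;0 0 0 2 2 -4 0.45;0 0 0 2 2 -4 0.45;0 0 0 2 2 -4 0.45;0 0 0 2 2 -4 0.45;0 0 0 1 2 -4 0.45;0 0 0 0 0 0 0.45;0 0 0 0 0 0 0.45")

```text
t: 26.55
eef_pos: [0.5503, -0.1265, 0.3053]
tcp_rot: [3.141, -0.001, -0.011]
wrist_force: [-0.3, 0.6, -0.6]
gripper_width: 0.453
grip_force: 0.0
```

Run:
```python
from seg import *
pose()
i,K,C=cam('wrist');np.savez('w12.npz',i=i,K=K,C=C)
save('w12.png',cv2.resize(i[55:250,90:420],None,fx=2.4,fy=2.4,interpolation=cv2.INTER_CUBIC))
```

```text
t 26.55 [ 0.5503 -0.1265  0.3053] [ 3.1414e+00 -1.0000e-03 -1.1100e-02] 0.453 [-0.3  0.6 -0.6]
```

View pics/w12.png

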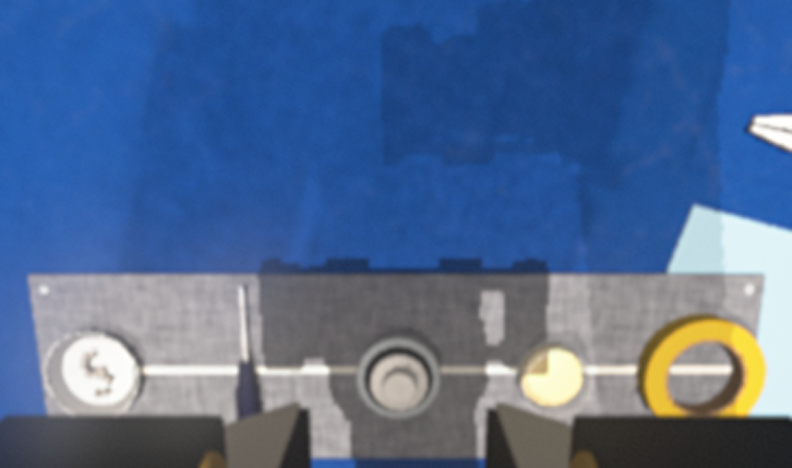

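The final view shows the driver from tip (241,286) to handle joint (246,361) across the stripe (row 370). The jar (552,376) and hub on bearing (398,378) are in place.

Run:
```python
from seg import *
d=np.load('w12.npz');i,K,C=d['i'],d['K'],d['C']
P=lambda c,r,z:ray(K,C,(90+c/2.4-.3,55+r/2.4-.3),z).round(4)
print('tip',P(241,286,.009),'joint',P(246,361,.012),'stripe',P(250,370,.003),'dish',P(93,370,.01),P(93,376,.006),'hubtop',P(401,384,.033),'bear',P(398,378,.012),'jar',P(552,376,.016))
print('tape',ring(i,K,C,(345,175,415,228),.0125,lambda h,r:(h[...,1]>130)&(h[...,0]<35)&(h[...,0]>15)))
x=round(90+243/2.4)
for y in range(168,212,2): print(y,i[y,x-4:x+9].sum(1).tolist())
i,K,C=cam('scene');c=box(i,180,185,240,240,lambda h,r:(h[...,1]>120)&((h[...,0]<10)|(h[...,0]>168))&(h[...,2]>60))
print('scene cap',cv2.boundingRect(c),cv2.minAreaRect(c)); b=cv2.boundingRect(c);print(ray(K,C,(b[0]+b[2]/2-.5,b[1]+b[3]/2-.5),.013))
# stripe vs calibration of scene
print('scene hub etc'); np.savez('s12.npz',i=i,K=K,C=C)
```

```text
tip [ 0.5289 -0.0264  0.009 ] joint [ 0.4794 -0.027   0.012 ] stripe [ 0.4702 -0.0272  0.003 ] dish [0.4736 0.0751 0.01  ] [0.468  0.0774 0.006 ] hubtop [ 0.4698 -0.1286  0.033 ] bear [ 0.4666 -0.1266  0.012 ] jar [ 0.4683 -0.2274  0.016 ]
tape (array([382. , 210.3]), array([47.3, 52.2]), array([ 0.4679, -0.3266,  0.0125]))
168 [330, 330, 333, 334, 328, 332, 332, 333, 337, 325, 298, 268, 253]
170 [447, 449, 455, 453, 451, 451, 453, 459, 467, 437, 371, 322, 308]
172 [478, 476, 474, 468, 454, 447, 449, 462, 473, 476, 435, 360, 316]
174 [493, 511, 548, 559, 451, 380, 432, 484, 496, 491, 458, 368, 318]
176 [482, 500, 601, 677, 553, 405, 447, 510, 516, 513, 469, 377, 328]
178 [495, 511, 602, 689, 599, 447, 460, 516, 523, 505, 464, 379, 332]
180 [486, 506, 595, 685, 611, 453, 446, 509, 519, 506, 464, 383, 339]
182 [493, 498, 564, 653, 607, 452, 402, 460, 478, 479, 447, 371, 333]
184 [516, 511, 550, 625, 609, 465, 400, 447, 476, 477, 447, 374, 337]
186 [536, 529, 561, 635, 637, 481, 397, 448, 495, 495, 486, 438, 373]
188 [531, 531, 550, 626, 652, 497, 378, 436, 488, 491, 509, 478, 394]
190 
[... 233 characters left out ...]
8, 626, 454, 439, 492, 513, 518, 482, 385]
198 [495, 494, 520, 611, 689, 640, 467, 428, 473, 509, 514, 475, 376]
200 [501, 499, 518, 577, 657, 624, 460, 395, 460, 506, 508, 464, 374]
202 [516, 512, 524, 565, 646, 644, 465, 347, 413, 471, 492, 477, 421]
204 [532, 524, 506, 489, 553, 591, 441, 304, 347, 432, 475, 488, 467]
206 [547, 517, 423, 325, 312, 335, 286, 240, 295, 392, 456, 486, 480]
208 [722, 679, 473, 294, 254, 256, 247, 235, 285, 449, 618, 700, 710]
210 [709, 650, 446, 288, 261, 260, 247, 236, 243, 342, 509, 652, 706]
scene cap (182, 225, 6, 6) ((184.50001525878906, 227.00003051757812), (4.949747085571289, 4.949747085571289), 45.0)
[ 0.42083251 -0.02652738  0.013     ]
scene hub etc
```

All the placements measure within about 1–2 mm, so I'm handing in.

```bash
python3 -c "
from bench import workorder
print(workorder.job_done())"
```

```text
the job is handed in; nothing more can be done
None
```

I set out the bearing, hub, jar and screwdriver on the stripe as asked and handed the job in at about 27 s; by my camera measurements each is within about 2 mm of its place, and the hand-in returned no verdict.

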